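# Square up a lacquered box and hold the inspection torch on its lid

### The job

Slide the green lacquered box that lies on the plywood checking board fully home into the corner of its two aluminium fences, flush against both. Then draw the black torch with the orange tail cap out of the wooden tool block, turn it from upright to a slant of about 45 degrees, lens downward, and hold it up aimed at the middle of the box's black lid with the lens about 100 mm (a hand's breadth) from it; finish still holding it there, so that I can look over the finish for dust. Don't lift or tip the box or let the torch touch it, and leave the other tools and everything else on the bench where they are.

Things in the scene. Friction and masses are not known exactly. Their poses are not given: they have to be found in the camera images.
- board: fixed plywood checking board, 300 (its x) x 360 (its y) x 12 mm thick; origin at the centre of its underside, on the bench. Two aluminium fences, 12 mm thick, stand 28 mm above the board's top (tops 40 mm above the bench): the far one runs along the board's y, its inner face at board x = +130 mm, from y = -160 to +172 mm; the left one runs along the board's x, its inner face at board y = +160 mm, from x = 0 to +130 mm. Its x points roughly away from the robot
- nest (a point): point on the board's top (12 mm above the bench), board x = +70 mm, y = +60 mm: where the centre of the box's underside comes to lie when the box is flush against both fences; its axes are the board's
- box: green lacquered lidded box with a black top, 120 (its x) x 200 (its y) x 70 mm high, about 0.45 kg, closed and in one piece; origin at the centre of its underside, z up. It lies loose on the board 30 to 70 mm short of each fence and up to 0.25 rad askew, and slides with about 2 to 5 N
- box_top (a point): centre of the box's black lid, 70 mm above the box's underside
- block: fixed wooden tool block, 190 (its x) x 70 (its y) x 75 mm high; origin at the centre of its underside. Three upright bores in a row along its x at -60, 0 and +60 mm, each 28 mm wide and 60 mm deep, hold the torch, the burnisher and the brush, in any order
- torch: straight round torch, 24 mm in diameter (25 mm at the lens ring) and 150 mm long, about 0.12 kg, matt black with thin aluminium rings and an orange tail cap (top 12 mm). Origin at the centre of the lens; z runs from the lens to the tail, so the beam goes along -z. It stands loose in a bore, lens down, z up, its lens 15 mm above the bench and its upper 90 mm out of the block
- burnisher: burnisher with a steel shank and a rounded pale wooden handle, 24 mm thick, 118 mm long, standing in a bore, 58 mm of it out of the block; origin at its lower end. Leave it
- brush: brush with a dark wooden handle, brass ferrule and black bristles upward, 23 mm thick, 122 mm long, standing in a bore, 62 mm of it out of the block; origin at its lower end. Leave it
- bowl: white bowl, 124 mm wide, 60 mm high; origin at the centre of its underside. Leave it
- tin: closed grey tin, 72 mm wide, 85 mm high; origin at the centre of its underside. Leave it
- spare_box: second green lacquered box with a black top, 130 x 210 x 75 mm, lying on the bench at the right, not on the board; origin at the centre of its underside. Leave it
- sander: cork sanding block, 60 x 110 x 30 mm; origin at the centre of its underside. Leave it
- tape: roll of tan tape lying flat, 96 mm wide, 24 mm high; origin at the centre of its underside. Leave it
Things that resemble listed ones, but are neither listed nor needed, are in the scene too. What is shaped like the torch but pink or red is not meant. What is shaped like the box but yellow is not meant.

How it is judged:
By the outcome, as a careful person would: the job done as asked, in the order asked, and still so for the second after the job is handed in, while the arm keeps its last pose, push and grip.
It also fails if it takes over 70 s, if anything falls off the work surface, if the arm or the gripper's body presses on something with over 40 N, if the wrist force passes 120 N, or if a joint passes its speed limit or range.

### The arm

A 7-joint arm with a two-finger parallel gripper is mounted at the origin on the work surface. World frame = base frame: x ahead of the robot, y to its left, z up, the work surface at z = 0. Lengths are in m, angles in rad, forces in N, time in s.
With the tool pointing down it reaches from about 0.425 to 0.875 m from the base axis. Payload 8.4 kg.
Tool frame: the origin (TCP) lies at the centre of the arm's flange, where the gripper is bolted on; the fingertips stand 182 mm ahead of it and the grasp point (between the pads) lies 164 mm ahead of it; z points along the fingers, y is the direction in which the jaws open and shut (so a half turn about z gives the same grasp; the last joint's range is limited). The gripper opens to 87 mm and grips with 3 to 60 N. Pads are 19 mm wide; open, the fingers measure 117 mm over their backs; the gripper's body (75 mm by 190 mm) begins 51 mm behind the grasp point.
Start: joints at [-1.316, 0.333, 0.04, 1.465, -0.013, 1.343, -0.059], TCP at [0.225, 0.61, 0.405] pointing down, gripper open.
Joint ranges: [-2.58, 2.58], [-0.38, 2.09], [-1.3, 1.39], [0.25, 2.4], [-1.5, 4.64], [0.08, 2.09], [-2.65, 2.65]. Speed limits (rad/s): [2.22, 2.22, 2.79, 2.79, 3.14, 3.14, 3.14].

### API

Orientations are given as a unit quaternion [x, y, z, w].
In Python, from rig import manip, cams, finder gives the robot as it stands.
- The arm moves only by the shell command python3 -m jog 'ROWS' [FORCE]. ROWS is a JSON object of lists of equal length, an entry for each row: "fingers": the opening, from -1 (shut) to 1 (fully open), so that 0 is half open; "translation": the shift along the tool's x, y, z in m, a list of three; "spin": the turn about the tool's z in rad. A call has exactly 5 rows; each row is the pose to reach, as a shift and turn from the pose commanded when the call began, along the tool's axes at that moment; what a row does not reach only later rows make up. A row lasts 1/10 s, in which the tool goes at most 50 mm and 8.59 degrees, less where a joint would pass 70% of its speed; a pose out of reach is approached as far as the arm can. A call with a gripper value outside its range is refused whole. The fingers move at their own pace and stop on an object; FORCE is the grip in N (left out, the last holds). Time passes only in rows, so rows that repeat a pose let the fingers close, or fill a call up. It gives the time, the measured TCP pose, the force and the opening at its end, in the units of the state.
- manip.read_state(): the state, without advancing time (a new reading comes with each control period).
- cams.get_image(name): name is "scene" or "top"; returns a dict with "image" (400x640x3 uint8, blue, green, red), "mtx" (3x3 intrinsics, pixels), "T" (4x4, takes a point from camera to world coordinates). Camera axes: x right, y down, z forward; pixel columns grow to the right and rows downward; lengths in m; the calibration is good to about 2 mm. A picture is of the moment at which its call begins. There is no depth.
- manip.hand_in(): hands the job in, once; it reports no verdict.
Trained networks look in the newest picture that a camera, given by its name, has taken for a name from the list of things; names that differ only in an ending like _2 or _b are one class to them, and where a whole thing is asked for, a point or a joint stands for the part that bears it (a point fixed in the world has none). Each returns a list of dicts, best first, with "conf" (0 to 1); they miss things now and then, are a little off and sometimes report something else, mostly with a low value. They report only what shows in the picture. A call takes as long as a camera call. They do not tell look-alikes from the thing itself.
- finder.masks_of(camera, query): "pixels" (400x640 bool, what is visible of it) and "extent" ([left, top, right, bottom] in pixels, round what is visible of it).
- finder.pinpoint(camera, query): "point" ([column, row] in pixels: a listed point, or the origin of a listed thing).
The state is a dict: "t": time; "q": joint angles; "qvel": joint speeds; "effort": joint torques, N m; "tcp_pos": TCP position; "eef_rot": TCP orientation; "wrist_force": force on the tool from outside, world axes, zero at the start; "torque": the same for the moment, N m; "grip_width": opening from 0.0 (shut) to 1.0 (fully open).
Only numpy, scipy, OpenCV 4.12 (cv2) and the standard library are available. Lean on these libraries where they do the work, as an engineer would, in place of code of your own. Each camera call takes 0.05 s, during which the arm holds its last target. There are 200 camera calls.

## Working session

There is one attempt and no reset: what is moved stays moved. The work goes in short steps, Python scripts to look and compute and a shell command to move; the robot and the scene stay as the last step left them, time stands still between calls to the robot, and variables do not carry over. Pictures are saved under pics/ and viewed, about 8 in all and at most 12, crops included, and the job is handed in when it is done.

```bash
ls; mkdir -p pics; python3 - <<'E'
from rig import manip,cams,finder
import cv2,numpy as np
s=manip.read_state();print(s)
for c in("scene","top"):
    d=cams.get_image(c);cv2.imwrite(f"pics/{c}0.png",d["image"]);print(c,d["mtx"].tolist(),d["T"].round(4).tolist())
    for q in("board","nest","box","box_top","block","torch","burnisher","brush","bowl","tin","spare_box"):
        print(q,[(round(r["conf"],2),np.round(r["point"]).tolist()) for r in finder.pinpoint(c,q)][:4])
E
```

```text
pics
{'t': 0.0, 'q': array([-1.31619364,  0.33389821,  0.03984726,  1.46626566, -0.01338427,
        1.34327556, -0.05849573]), 'qvel': array([-2.91331314e-04,  4.85447639e-04,  8.98469593e-04, -1.13211030e-03,
        8.28735357e-05,  2.98313220e-05,  8.15188050e-04]), 'effort': array([ 5.11203216e-04, -6.56325889e+01,  1.33581296e+00, -4.03828633e+01,
       -5.96464612e-02,  4.42000979e-02,  1.30365279e-04]), 'tcp_pos': array([0.22514203, 0.60958042, 0.40386962]), 'eef_rot': array([ 1.75972312e-01,  9.84394799e-01, -7.86281779e-04, -8.27243822e-05]), 'wrist_force': array([-0.05124925,  0.54452456, -0.62352037]), 'torque': array([-0.01615032, -0.03638712, -0.00836178]), 'grip_width': 1.001837109042553}
scene [[389.2625589940051, 0.0, 317.90092490821746], [0.0, 389.2625589940051, 202.63122426068995], [0.0, 0.0, 1.0]] [[-0.4588, 0.5742, -0.6781, 1.2121], [0.8884, 0.3093, -0.3392, 0.2845], [0.015, -0.7581, -0.652, 0.7806], [0.0, 0.0, 0.0, 1.0]]
board []
nest [(0.63, [328.0, 261.0])]
box [(0.76, [472.0, 214.0]), (0.68, [323.0, 246.0])]
box_top [(0.59, [178.0, 221.0]), (0.58, [479.0, 19
[... 360 characters left out ...]
, 411.0268186414802, 192.17954054143453], [0.0, 0.0, 1.0]] [[0.0144, -0.9892, 0.1459, 0.3485], [-0.9995, -0.0183, -0.0253, -0.0556], [0.0277, -0.1455, -0.989, 1.1498], [0.0, 0.0, 0.0, 1.0]]
board [(0.57, [308.0, 186.0]), (0.36, [164.0, 122.0])]
nest [(0.83, [291.0, 163.0])]
box [(0.72, [302.0, 178.0]), (0.68, [177.0, 296.0])]
box_top [(0.86, [302.0, 173.0]), (0.8, [170.0, 299.0])]
block [(0.93, [194.0, 202.0])]
torch [(0.81, [154.0, 191.0]), (0.76, [186.0, 174.0]), (0.74, [213.0, 145.0]), (0.53, [310.0, 185.0])]
burnisher [(0.51, [195.0, 195.0])]
brush [(0.61, [195.0, 219.0])]
bowl [(0.58, [166.0, 121.0])]
tin [(0.6, [223.0, 103.0])]
spare_box [(0.94, [464.0, 208.0]), (0.69, [292.0, 164.0])]
```

View pics/scene0.png

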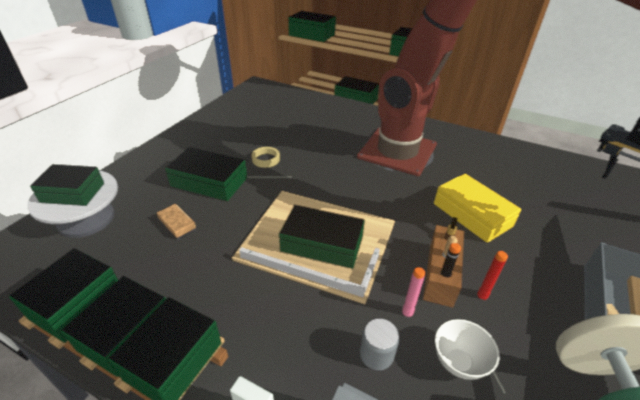

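View pics/top0.png

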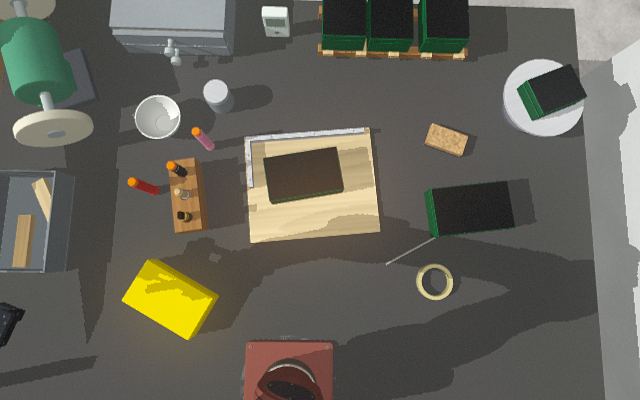

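The top picture shows the board with the green box at about (303,175) and its fences on the top and left sides. The torch candidates are: black with an orange cap in the block at (177,168), red at (143,186), and pink at (203,138). The black one in the bore fits the description. Box candidates are (303,175) on the board, the spare at (470,208), and the ones on the pallet. The one on the board is meant.

```bash
cat > h.py <<'E'
from rig import manip,cams,finder
import cv2,numpy as np
from scipy.spatial.transform import Rotation as R
def plane(d,p,z):
    p=np.atleast_2d(np.asarray(p,float));K,T=d["mtx"],d["T"]
    r=np.c_[p,np.ones(len(p))]@np.linalg.inv(K).T@T[:3,:3].T
    return T[:3,3]+r*((z-T[2,3])/r[:,2])[:,None]
def proj(d,P):
    c=(np.atleast_2d(P)-d["T"][:3,3])@d["T"][:3,:3]@d["mtx"].T
    return c[:,:2]/c[:,2:]
def quad(c,z): # outline of a mask -> corners at height z
    cs,_=cv2.findContours(c.astype(np.uint8),0,1);c=max(cs,key=cv2.contourArea);return cv2.boxPoints(cv2.minAreaRect(c))
E
python3 - <<'E'
from h import *
d=cams.get_image("top");im=d["image"]
a=cv2.resize(im[120:250,120:250],None,fx=4.5,fy=4.5,interpolation=2)
hsv=cv2.cvtColor(im,cv2.COLOR_BGR2HSV)
v=hsv[...,2]
m=finder.masks_of("top","box")
for r in m[:3]:print("box",r["conf"],r["extent"])
# lid: dark pixels in board region
lid=np.zeros(v.shape,bool);lid[135:215,255:355]=(v[135:215,255:355]<60)&(im[135:215,255:355,1].astype(int)-im[135:215,255:355,2]<12)
q=quad(lid,0);print("lid px",q.tolist());P=plane(d,q,.082);print(P.round(4).tolist(),P.mean(0),[np.linalg.norm(P[i]-P[i-1]) for i in range(2)])
e=P[1]-P[0];print("edge angs",[np.degrees(np.arctan2(*(P[i]-P[i-1])[1::-1])) for i in range(4)])
for r in finder.masks_of("top","board")[:1]:
    q=quad(r["pixels"],0);P=plane(d,q,.012);print("board",r["conf"],q.tolist(),P.round(4).tolist(),[np.linalg.norm(P[i]-P[i-1]) for i in range(2)])
for r in finder.masks_of("top","block")[:1]:
    q=quad(r["pixels"],0);P=plane(d,q,.075);print("block",r["conf"],P.round(4).tolist(),[np.linalg.norm(P[i]-P[i-1]) for i in range(2)])
o=((hsv[...,0]>7)&(hsv[...,0]<16)&(hsv[...,1]>200)&(v>150)).astype(np.uint8)
n,l,s,c=cv2.connectedComponentsWithStats(o)
for i in range(1,n):
    if s[i,4]>15:print("orange",c[i],s[i],plane(d,c[i],.163).round(4))
b=cv2.resize(im[115:250,235:390],None,fx=4.5,fy=4.5,interpolation=2)
c=np.zeros((600,800,3),np.uint8);a=cv2.resize(im[120:250,120:215],None,fx=3,fy=3,interpolation=2);b=cv2.resize(im[115:250,235:390],None,fx=3.2,fy=3.2,interpolation=2)
c[:a.shape[0],:a.shape[1]]=a;c[:b.shape[0],290:290+b.shape[1]]=b;cv2.imwrite("pics/c1.png",c[:440])
E
```

```text
box 0.96 [259.5, 149.1, 344.7, 206.4]
box 0.77 [125.0, 260.2, 217.2, 337.7]
lid px [[264.0, 160.0], [264.0, 160.0], [264.0, 160.0], [264.0, 160.0]]
[[0.5892, 0.0756, 0.082], [0.5892, 0.0756, 0.082], [0.5892, 0.0756, 0.082], [0.5892, 0.0756, 0.082]] [0.58916983 0.07556406 0.082     ] [np.float64(0.0), np.float64(0.0)]
edge angs [np.float64(0.0), np.float64(0.0), np.float64(0.0), np.float64(0.0)]
board 0.87 [[241.99542236328125, 136.9415283203125], [371.53192138671875, 126.78179931640625], [379.82537841796875, 232.52349853515625], [250.28887939453125, 242.6832275390625]] [[0.6706, 0.1488, 0.012], [0.709, -0.2204, 0.012], [0.4063, -0.2427, 0.012], [0.373, 0.1134, 0.012]] [np.float64(0.2996984050091901), np.float64(0.37119088947379936)]
block 0.59 [[0.5798, 0.3356, 0.075], [0.5934, 0.2456, 0.075], [0.4023, 0.2113, 0.075], [0.3898, 0.2993, 0.075]] [np.float64(0.19344206215250837), np.float64(0.09103635692603686)]
```

View pics/c1.png

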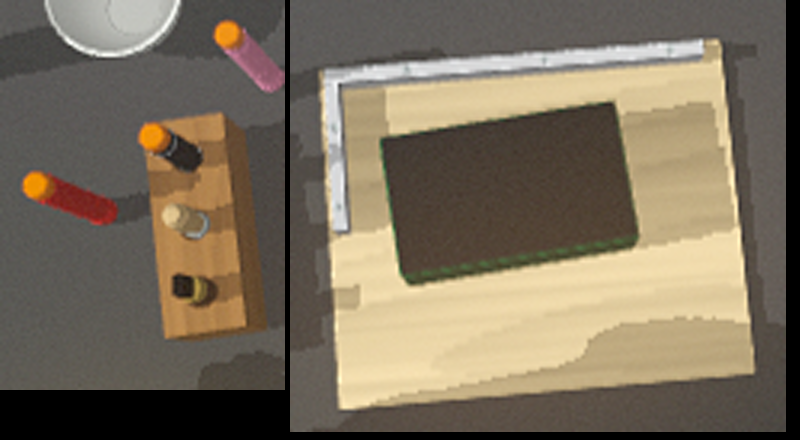

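The crop confirms it. The torch with the black body and orange cap at about (171,166) stands in the far bore of the block, with the burnisher in the middle bore and the brush in the near one. The red torch at (133,182) and the pink torch at (196,131) stand on the bench outside the block.

```bash
python3 - <<'E'
from h import *
d=cams.get_image("top")
f=lambda p,z:plane(d,p,z).round(4)
ang=lambda a,b:np.degrees(np.arctan2(b[1]-a[1],b[0]-a[0])).round(2)
L=f([(263.4,158.4),(336.3,146.9),(343.4,189.4),(270.3,200.9)],.082);print("lid",L.tolist(),L.mean(0),"y-axis",ang(L[1],L[0])-90,ang(L[2],L[3])-90,ang(L[2],L[1]),ang(L[3],L[0]),[np.linalg.norm(L[i]-L[i-1]).round(3) for i in range(4)])
B=f([(250.6,242.5),(380,231.6),(369.4,127.8)],.012);print("board",B.tolist(),ang(B[1],B[0])-90,ang(B[1],B[2]))
F=f([(251.25,141.25),(364,132.8),(253.1,186.9)],.04);print("fence",F.tolist(),ang(F[1],F[0])-90,ang(F[2],F[0]))
K=f(np.array([(147,126),(224,113),(245,327),(165,338)])/3+120,.075);print("block",K.tolist(),K.mean(0),ang(K[3],K[0]),ang(K[2],K[1]))
print("torch",f((171,165.7),.165),"red",f((132.7,181.7),.15),"pink",f((196,131.3),.15))
# board pose from B
a=np.radians((ang(B[1],B[0])-90+ang(B[1],B[2]))/2);X=np.array([np.cos(a),np.sin(a)]);Y=np.array([-X[1],X[0]])
c=(B[0]+B[2])[:2]/2;print("board a",np.degrees(a),"c",c,"nest",c+.07*X+.06*Y,"c from fence",F[0][:2]-.13*X-.16*Y)
print("box in board",np.c_[X,Y].T@(L.mean(0)[:2]-c),"X",X,"Y",Y)
s=manip.read_state();m=R.from_quat(s["eef_rot"]).as_matrix();print(s["tcp_pos"],m.round(3).tolist())
E
```

```text
lid [[0.5935, 0.0773, 0.082], [0.6289, -0.1156, 0.082], [0.5144, -0.1355, 0.082], [0.4804, 0.0553, 0.082]] [ 0.5543   -0.029625  0.082   ] y-axis 10.400000000000006 10.099999999999994 9.86 11.01 [np.float64(0.115), np.float64(0.196), np.float64(0.116), np.float64(0.194)]
board [[0.3735, 0.1125, 0.012], [0.4088, -0.2432, 0.012], [0.7058, -0.2143, 0.012]] 5.670000000000002 5.56
fence [[0.6509, 0.1177, 0.04], [0.6822, -0.1952, 0.04], [0.5232, 0.1076, 0.04]] 5.709999999999994 4.52
block [[0.5802, 0.3265, 0.075], [0.5933, 0.2599, 0.075], [0.4049, 0.2307, 0.075], [0.3944, 0.2984, 0.075]] [0.4932   0.278875 0.075   ] 8.6 8.81
torch [[0.5517 0.2891 0.165 ]] red [[0.5132 0.384  0.15  ]] pink [[0.6434 0.2386 0.15  ]]
board a 5.615 c [ 0.53965 -0.0509 ] nest [0.60344352 0.01566115] c from fence [ 0.53717871 -0.05425194]
box in board [0.01666133 0.01973951] X [0.99520182 0.09784345] Y [-0.09784345  0.99520182]
[0.22522167 0.60971207 0.40472654] [[-0.938, 0.347, -0.0], [0.347, 0.938, -0.0], [-0.0, -0.0, -1.0]]
```

```bash
cat >> h.py <<'E'
A=np.radians(5.615);X=np.array([np.cos(A),np.sin(A)]);Y=np.array([-X[1],X[0]]);C=np.array([.5385,-.0525])
def where():
    s=manip.read_state();m=R.from_quat(s["eef_rot"]).as_matrix();p=s["tcp_pos"]
    print("t",s["t"],"world",p.round(4),"board xy",np.round([(p[:2]-C)@X,(p[:2]-C)@Y],4),"tip z",round(p[2]-.182,4),"tool y deg",np.degrees(np.arctan2(m[1,1],m[0,1])).round(2),"tilt",m[2].round(3),"F",(np.r_[[X@s["wrist_force"][:2],Y@s["wrist_force"][:2]],s["wrist_force"][2]]).round(2),"w",round(s["grip_width"],3),"q",s["q"].round(2))
E
python3 -m jog '{"fingers":[1,1,1,1,1],"translation":[[-0.039,-0.03,0],[-0.078,-0.06,0],[-0.117,-0.09,0],[-0.156,-0.12,0],[-0.195,-0.15,0]],"spin":[-0.09,-0.18,-0.27,-0.36,-0.452]}'; python3 -c "from h import *;where()"
```

```text
t: 1.95
tcp_pos: [0.3569, 0.3995, 0.405]
eef_rot: [-0.051, 0.999, 0.0, 0.0]
wrist_force: [1.6, -0.4, 0.8]
grip_width: 0.999
t 1.95 world [0.3569 0.3995 0.405 ] board xy [-0.1365  0.4676] tip z 0.223 tool y deg 95.84 tilt [-0.  0. -1.] F [ 1.52 -0.57  0.82] w 0.999 q [-1.03  0.1   0.11  1.75 -0.01  1.29  0.76]
```

```bash
python3 -m jog '{"fingers":[1,1,1,1,1],"translation":[[-0.015,-0.045,0],[-0.036,-0.09,0],[-0.036,-0.135,0],[-0.036,-0.18,0],[-0.036,-0.225,0]],"spin":[0,0,0,0,0]}' >/dev/null; python3 -m jog '{"fingers":[1,1,1,1,1],"translation":[[0,-0.045,0],[0,-0.09,0],[0,-0.135,0],[0,-0.18,0],[0,-0.225,0]],"spin":[0,0,0,0,0]}'>/dev/null;  python3 -c "from h import *;where()"
```

```text
t 2.95 world [ 0.4358 -0.0448  0.4051] board xy [-0.1015  0.0177] tip z 0.2231 tool y deg 95.62 tilt [-0.001  0.001 -1.   ] F [1.57 0.19 0.23] w 0.999 q [-0.62 -0.16  0.57  1.97  0.09  1.31  1.59]
```

```bash
python3 -m jog '{"fingers":[1,1,1,1,1],"translation":[[0,0,0.045],[0,0,0.09],[0,0,0.135],[0,0,0.17],[0,0,0.191]],"spin":[0,0,0,0,0]}' >/dev/null; python3 -c "from h import *;where()"; python3 -m jog '{"fingers":[1,1,1,1,1],"translation":[[-0.01,0,0],[-0.02,0,0],[-0.027,0,0],[-0.034,0,0],[-0.04,0,0]],"spin":[0,0,0,0,0]}' >/dev/null; python3 -c "from h import *;where()"
```

```text
t 3.45 world [ 0.4351 -0.043   0.2115] board xy [-0.102   0.0196] tip z 0.0295 tool y deg 95.61 tilt [ 0.002 -0.001 -1.   ] F [-0.25  0.22  0.86] w 0.996 q [-0.6   0.12  0.63  2.2  -0.09  0.85  1.76]
t 3.95 world [ 0.477  -0.0388  0.2147] board xy [-0.0598  0.0197] tip z 0.0327 tool y deg 95.64 tilt [-0.002  0.    -1.   ] F [-0.74  0.6   0.26] w 1.003 q [-0.58  0.21  0.62  2.1  -0.16  0.87  1.81]
```

```bash
for i in 1; do python3 -m jog '{"fingers":[1,1,1,1,1],"translation":[[-0.009,0,0],[-0.018,0,0],[-0.027,0,0],[-0.036,0,0],[-0.044,0,0]],"spin":[0,0,0,0,0]}' >/dev/null; done; python3 -c "from h import *;where()"
python3 -m jog '{"fingers":[1,1,1,1,1],"translation":[[-0.003,0,0],[-0.006,0,0],[-0.009,0,0],[-0.012,0,0],[-0.014,0,0]],"spin":[0,0,0,0,0]}' >/dev/null; python3 - <<'E'
from h import *
where();d=cams.get_image("top");cv2.imwrite("pics/p1.png",cv2.resize(d["image"][110:250,230:390],None,fx=4,fy=4,interpolation=2))
E
```

```text
t 4.45 world [ 0.5204 -0.0347  0.2136] board xy [-0.0163  0.0195] tip z 0.0316 tool y deg 95.61 tilt [ 0. -0. -1.] F [-4.1   0.15  4.04] w 1.003 q [-0.55  0.3   0.61  2.   -0.22  0.9   1.84]
t 4.95 world [ 0.5338 -0.0332  0.2137] board xy [-0.0028  0.0197] tip z 0.0317 tool y deg 95.63 tilt [-0. -0. -1.] F [-1.52 -0.17 -1.07] w 1.001 q [-0.54  0.33  0.6   1.97 -0.23  0.91  1.85]
```

View pics/p1.png

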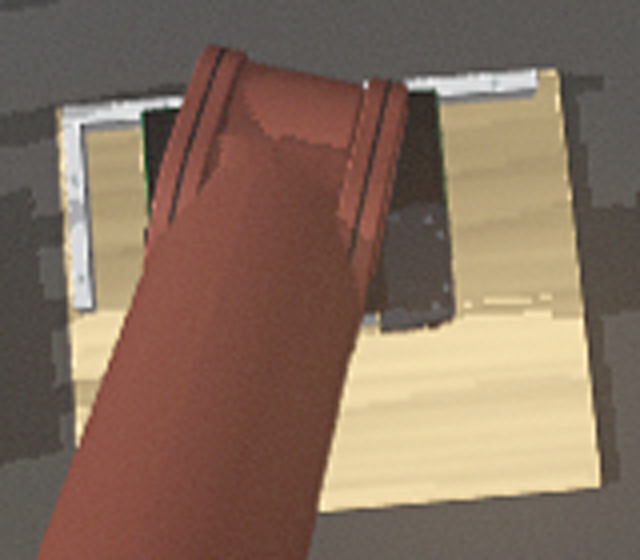

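The arm covers the middle of the crop. The lid's far edge is near the far fence at (440,90), and the box is still short of the left fence. I'll push on until the force rises.

```bash
python3 -m jog '{"fingers":[1,1,1,1,1],"translation":[[-0.001,0,0],[-0.002,0,0],[-0.003,0,0],[-0.004,0,0],[-0.005,0,0]],"spin":[0,0,0,0,0]}' >/dev/null; python3 -c "from h import *;where()"
```

```text
t 5.5 world [ 0.5387 -0.0328  0.2138] board xy [0.0021 0.0196] tip z 0.0318 tool y deg 95.63 tilt [-0. -0. -1.] F [-2.37  0.54 -0.21] w 0.998 q [-0.54  0.34  0.6   1.96 -0.24  0.91  1.85]
```

```bash
python3 -m jog '{"fingers":[1,1,1,1,1],"translation":[[-0.001,0,0],[-0.002,0,0],[-0.003,0,0],[-0.004,0,0],[-0.004,0,0]],"spin":[0,0,0,0,0]}' >/dev/null; python3 -c "from h import *;where()"
```

```text
t 6.0 world [ 0.5401 -0.033   0.2133] board xy [0.0035 0.0193] tip z 0.0313 tool y deg 95.64 tilt [ 0.008  0.001 -1.   ] F [-21.88  -0.33  15.86] w 1.0 q [-0.53  0.34  0.6   1.96 -0.24  0.92  1.86]
```

```bash
python3 -m jog '{"fingers":[1,1,1,1,1],"translation":[[0.02,0,0],[0.04,0,0],[0.04,0,-0.04],[0.04,0,-0.08],[0.04,0,-0.12]],"spin":[0,0,0,0,0]}' >/dev/null
python3 -m jog '{"fingers":[0,0,0,0,0],"translation":[[-0.022,-0.032,0],[-0.044,-0.064,0],[-0.066,-0.096,0],[-0.088,-0.128,0],[-0.11,-0.16,0]],"spin":[0.145,0.29,0.435,0.58,0.725]}' >/dev/null
python3 -m jog '{"fingers":[0,0,0,0,0],"translation":[[0,0,0],[0,0,0],[0,0,0],[0,0,0],[0,0,0]],"spin":[0.145,0.29,0.435,0.58,0.725]}' >/dev/null
python3 -m jog '{"fingers":[0,0,0,0,0],"translation":[[0,0,0],[0,0,0],[0,0,0],[0,0,0],[0,0,0]],"spin":[0.12,0.12,0.12,0.12,0.12]}' >/dev/null
python3 - <<'E'
from h import *
where();d=cams.get_image("top");cv2.imwrite("pics/p2.png",cv2.resize(d["image"][110:250,230:390],None,fx=4,fy=4,interpolation=2))
E
```

```text
t 8.0 world [ 0.6279 -0.1848  0.3339] board xy [ 0.0761 -0.1404] tip z 0.1519 tool y deg 5.77 tilt [ 0.  0. -1.] F [-0.82  0.23  0.43] w 0.501 q [-0.48  0.55  0.98  1.58 -0.47  1.27  0.68]
```

View pics/p2.png

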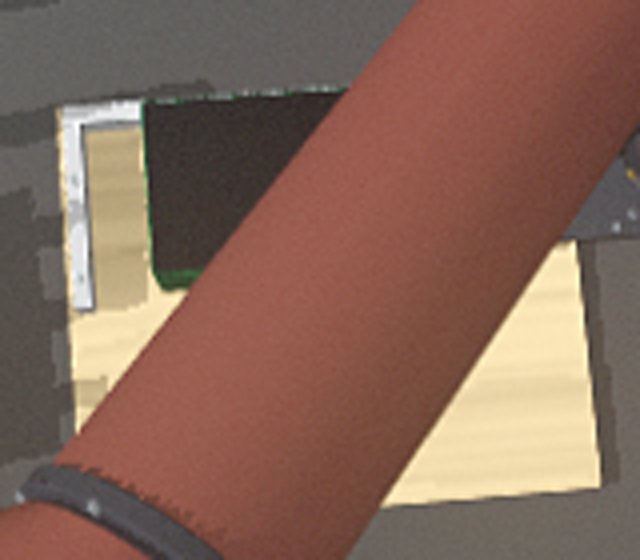

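The box is square against the far fence and short of the left one, with the gap visible at (115,200). Next I'll push it towards the left.

```bash
python3 -m jog '{"fingers":[0,0,0,0,0],"translation":[[0,0,0.03],[0,0,0.06],[0,0,0.09],[0,0,0.11],[0,0,0.121]],"spin":[0,0,0,0,0]}' >/dev/null; python3 -c "from h import *;where()"
python3 -m jog '{"fingers":[0,0,0,0,0],"translation":[[0.015,0,0],[0.03,0,0],[0.037,0,0],[0.045,0,0],[0.053,0,0]],"spin":[0,0,0,0,0]}' >/dev/null; python3 -c "from h import *;where()"
python3 -m jog '{"fingers":[0,0,0,0,0],"translation":[[0.007,0,0],[0.014,0,0],[0.02,0,0],[0.026,0,0],[0.031,0,0]],"spin":[0,0,0,0,0]}' >/dev/null; python3 -c "from h import *;where()"
```

```text
t 8.55 world [ 0.6274 -0.1845  0.2109] board xy [ 0.0756 -0.1401] tip z 0.0289 tool y deg 5.71 tilt [ 0.001 -0.002 -1.   ] F [1.01 0.78 0.11] w 0.496 q [-0.42  0.67  0.89  1.68 -0.58  1.08  0.75]
t 9.05 world [ 0.6229 -0.1318  0.2138] board xy [ 0.0762 -0.0872] tip z 0.0318 tool y deg 5.68 tilt [-0.001  0.002 -1.   ] F [-0.46 -4.2   2.46] w 0.498 q [-0.53  0.64  0.9   1.73 -0.57  1.06  0.67]
t 9.55 world [ 0.6197 -0.1021  0.2137] board xy [ 0.0759 -0.0573] tip z 0.0317 tool y deg 5.6 tilt [-0.002  0.001 -1.   ] F [-0.31 -5.93  4.07] w 0.5 q [-0.58  0.62  0.91  1.75 -0.56  1.05  0.62]
```

```bash
python3 -m jog '{"fingers":[0,0,0,0,0],"translation":[[0.0015,0,0],[0.003,0,0],[0.0045,0,0],[0.006,0,0],[0.007,0,0]],"spin":[0,0,0,0,0]}' >/dev/null; python3 -c "from h import *;where()"
```

```text
t 10.05 world [ 0.619  -0.0951  0.2134] board xy [ 0.076  -0.0503] tip z 0.0314 tool y deg 5.61 tilt [-0.001  0.001 -1.   ] F [-0.07 -5.21  3.79] w 0.503 q [-0.6   0.62  0.91  1.76 -0.56  1.05  0.61]
```

```bash
python3 -m jog '{"fingers":[0,0,0,0,0],"translation":[[0.001,0,0],[0.002,0,0],[0.003,0,0],[0.004,0,0],[0.005,0,0]],"spin":[0,0,0,0,0]}' >/dev/null; python3 -c "from h import *;where()"
```

```text
t 10.55 world [ 0.6186 -0.0922  0.2136] board xy [ 0.0758 -0.0473] tip z 0.0316 tool y deg 5.54 tilt [-0.005  0.002 -1.   ] F [  2.51 -14.7    1.42] w 0.501 q [-0.61  0.62  0.91  1.76 -0.56  1.04  0.61]
```

```bash
python3 -m jog '{"fingers":[0,0,0,0,0],"translation":[[0.001,0,0],[0.001,0,0],[0.001,0,0],[0.001,0,0],[0.001,0,0]],"spin":[0,0,0,0,0]}' >/dev/null; python3 -c "from h import *;where()"
python3 -m jog '{"fingers":[0,0,0,0,0],"translation":[[-0.02,0,0],[-0.04,0,0],[-0.04,0,-0.04],[-0.04,0,-0.08],[-0.04,0,-0.12]],"spin":[0,0,0,0,0]}' >/dev/null
python3 -m jog '{"fingers":[0,0,0,0,0],"translation":[[-0.03,0,-0.02],[-0.06,0,-0.04],[-0.09,0,-0.06],[-0.12,0,-0.06],[-0.14,0,-0.06]],"spin":[0,0,0,0,0]}' >/dev/null
python3 - <<'E'
from h import *
where();d=cams.get_image("top");a=cv2.resize(d["image"][110:220,230:370],None,fx=4,fy=4,interpolation=2);e=cams.get_image("scene");b=cv2.resize(e["image"][190:310,220:410],None,fx=4,fy=4,interpolation=2)[:,:760]
c=np.zeros((600,800,3),np.uint8);a=cv2.resize(a,None,fx=.7,fy=.7);b=cv2.resize(b,None,fx=.6,fy=.6);c[:a.shape[0],:a.shape[1]]=a;c[310:310+b.shape[0],:b.shape[1]]=b;cv2.imwrite("pics/p3.png",c[:,:480])
E
```

```text
t 11.05 world [ 0.6186 -0.0919  0.2138] board xy [ 0.0758 -0.0471] tip z 0.0318 tool y deg 5.51 tilt [-0.006  0.003 -1.   ] F [  2.44 -15.64   1.72] w 0.502 q [-0.61  0.62  0.92  1.76 -0.55  1.04  0.6 ]
t 12.05 world [ 0.6358 -0.2691  0.3933] board xy [ 0.0757 -0.2251] tip z 0.2113 tool y deg 5.6 tilt [ 0.     0.001 -1.   ] F [-0.6  -0.3   0.97] w 0.497 q [-0.31  0.59  0.99  1.4  -0.49  1.41  0.78]
```

View pics/p3.png

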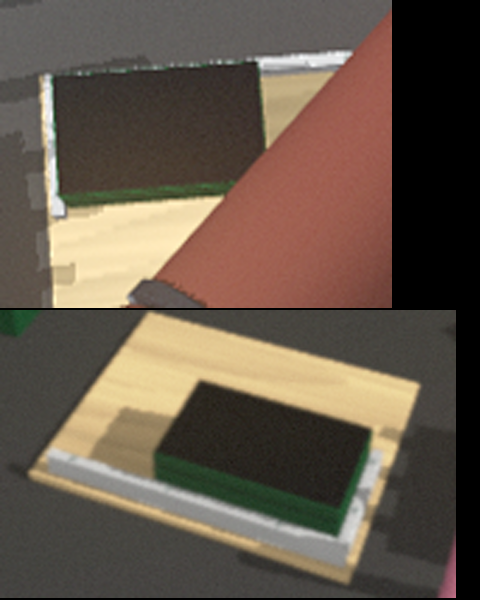

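The box looks flush on both sides in both views, with no gap showing at either fence. I'll press it once more against the far fence to make sure.

```bash
python3 -m jog '{"fingers":[-1,-1,-1,-1,-1],"translation":[[0.04,-0.025,0],[0.08,-0.05,0],[0.12,-0.075,0],[0.16,-0.1,0],[0.2,-0.125,0]],"spin":[0,0,0,0,0]}' >/dev/null
python3 -m jog '{"fingers":[-1,-1,-1,-1,-1],"translation":[[0.045,-0.01,0],[0.085,-0.012,0],[0.085,-0.012,0.045],[0.085,-0.012,0.09],[0.085,-0.012,0.135]],"spin":[0,0,0,0,0]}' >/dev/null
python3 -m jog '{"fingers":[-1,-1,-1,-1,-1],"translation":[[0,0,0.03],[0,0,0.044],[0,0.015,0.044],[0,0.03,0.044],[0,0.045,0.044]],"spin":[0,0,0,0,0]}' >/dev/null; python3 -c "from h import *;where()"
```

```text
t 13.65 world [ 0.5286 -0.0069  0.216 ] board xy [-0.0054  0.0463] tip z 0.034 tool y deg 5.63 tilt [-0. -0. -1.] F [ 0.54 -0.99  0.12] w 0.006 q [-0.9   0.43  1.    2.   -0.45  0.95  0.42]
```

```bash
python3 -m jog '{"fingers":[-1,-1,-1,-1,-1],"translation":[[0,0.002,0],[0,0.004,0],[0,0.006,0],[0,0.008,0],[0,0.008,0]],"spin":[0,0,0,0,0]}' >/dev/null; python3 -c "from h import *;where()"
```

```text
t 14.15 world [ 0.5338 -0.0078  0.2159] board xy [-0.0003  0.045 ] tip z 0.0339 tool y deg 5.52 tilt [ 0.001 -0.006 -1.   ] F [-15.78   2.09  13.55] w 0.007 q [-0.89  0.44  0.99  1.98 -0.45  0.96  0.43]
```

```bash
python3 -m jog '{"fingers":[-1,-1,-1,-1,-1],"translation":[[0,-0.033,0],[0,-0.033,-0.045],[0,-0.033,-0.09],[0,-0.033,-0.135],[0,-0.033,-0.18]],"spin":[0,0,0,0,0]}' >/dev/null
python3 -m jog '{"fingers":[0,0,0,0,0],"translation":[[0.045,0.012,0],[0.09,0.024,0],[0.135,0.036,0],[0.18,0.048,0],[0.225,0.06,0]],"spin":[0,0,0,0,0]}' >/dev/null
python3 -m jog '{"fingers":[0,0,0,0,0],"translation":[[0.035,0.01,0],[0.068,0.017,0],[0.068,0.017,0],[0.068,0.017,0],[0.068,0.017,0]],"spin":[-0.054,-0.054,-0.054,-0.054,-0.054]}' >/dev/null
python3 - <<'E'
from h import *
where();e=cams.get_image("scene");cv2.imwrite("pics/p4.png",cv2.resize(e["image"][170:330,370:530],None,fx=3.7,fy=3.7,interpolation=2))
hsv=cv2.cvtColor(e["image"],cv2.COLOR_BGR2HSV)
print("expected tail px",proj(e,[.552,.2885,.165]),proj(e,[.552,.2885,.153]))
o=((hsv[...,0]>5)&(hsv[...,0]<16)&(hsv[...,1]>190)&(hsv[...,2]>130)).astype(np.uint8)
n,l,s,c=cv2.connectedComponentsWithStats(o)
for i in range(1,n):
    if s[i,4]>10:print(c[i],s[i])
E
```

```text
t 15.65 world [0.5517 0.287  0.3963] board xy [0.0463 0.3366] tip z 0.2143 tool y deg 8.54 tilt [-0.001  0.001 -1.   ] F [-0.71 -0.48 -0.64] w 0.499 q [-1.33  0.43  1.04  1.59 -0.38  1.34 -0.09]
expected tail px [[454.36135227 243.45426758]] [[453.03148741 247.22030485]]
[454.77922078 248.11688312] [450 244  10  10  77]
[501.17241379 256.57471264] [496 252  11  10  87]
[418.94520548 271.95890411] [414 268  11   9  73]
```

View pics/p4.png

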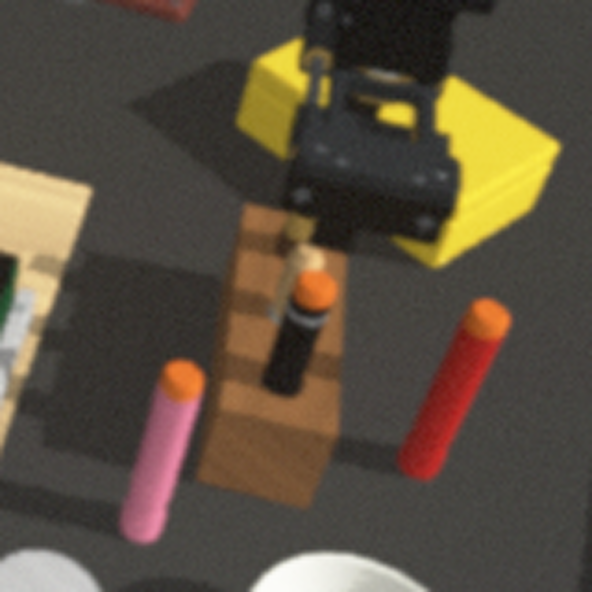

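The gripper is directly above the black torch with the orange cap at (310,290) in the crop. The pink torch is at (180,380) and the red one at (485,320), both off to the sides. I'll go down and grip.

```bash
python3 -m jog '{"fingers":[0,0,0,0,0],"translation":[[0.001,0,0.03],[0.001,0,0.06],[0.001,0,0.08],[0.001,0,0.098],[0.001,0,0.107]],"spin":[0,0,0,0,0]}' >/dev/null;python3 -c "from h import *;where()"
python3 -m jog '{"fingers":[-1,-1,-1,-1,-1],"translation":[[0,0,0],[0,0,0],[0,0,0],[0,0,0],[0,0,0]],"spin":[0,0,0,0,0]}' 20 >/dev/null; python3 -c "from h import *;where()"
```

```text
t 16.2 world [0.5513 0.2882 0.288 ] board xy [0.0461 0.3378] tip z 0.106 tool y deg 8.55 tilt [-0.002 -0.001 -1.   ] F [-0.66 -0.38 -0.46] w 0.5 q [-1.28  0.52  0.97  1.71 -0.47  1.16 -0.03]
t 16.7 world [0.5523 0.2894 0.2901] board xy [0.0472 0.3389] tip z 0.1081 tool y deg 8.64 tilt [-0.001  0.003 -1.   ] F [1.7  0.01 2.73] w 0.268 q [-1.28  0.52  0.97  1.71 -0.47  1.16 -0.03]
```

```bash
python3 -m jog '{"fingers":[-1,-1,-1,-1,-1],"translation":[[0,0,-0.015],[0,0,-0.035],[0,0,-0.055],[0,0,-0.075],[0,0,-0.085]],"spin":[0,0,0,0,0]}' >/dev/null
python3 -m jog '{"fingers":[-1,-1,-1,-1,-1],"translation":[[-0.025,0,0],[-0.05,0,0],[-0.075,0,0],[-0.075,0,0.035],[-0.075,0,0.071]],"spin":[0,0,0,0,0]}' >/dev/null
python3 - <<'E'
from h import *
where();e=cams.get_image("scene");a=cv2.resize(e["image"][170:330,370:530],None,fx=2.4,fy=2.4,interpolation=2);e=cams.get_image("top");b=cv2.resize(e["image"][110:270,120:280],None,fx=2.4,fy=2.4,interpolation=2)
cv2.imwrite("pics/p5.png",np.hstack([a,b]))
E
```

```text
t 17.7 world [0.5632 0.2144 0.3031] board xy [0.0507 0.2632] tip z 0.1211 tool y deg 8.57 tilt [ 0.     0.002 -1.   ] F [ 0.34  0.7  -1.47] w 0.268 q [-1.22  0.47  1.01  1.75 -0.43  1.16  0.07]
```

View pics/p5.png

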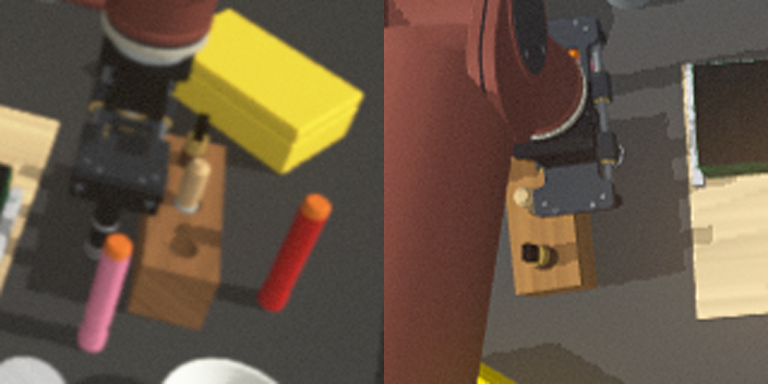

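The torch is out of its bore, upright beside the board side of the block at (103,225), and the other tools are untouched. I'll tip it over the block's fixed edge.

```bash
python3 -m jog '{"fingers":[-1,-1,-1,-1,-1],"translation":[[0.015,0,0],[0.025,0,0],[0.033,0,0],[0.041,0,0],[0.05,0,0]],"spin":[0,0,0,0,0]}' 12 >/dev/null;python3 -c "from h import *;where()"
python3 -m jog '{"fingers":[-1,-1,-1,-1,-1],"translation":[[0.008,0,0],[0.016,0,0],[0.024,0,0],[0.031,0,0],[0.038,0,0]],"spin":[0,0,0,0,0]}' >/dev/null
python3 -c "from h import *;where()"
python3 -m jog '{"fingers":[-1,-1,-1,-1,-1],"translation":[[-0.02,0,-0.01],[-0.04,0,-0.02],[-0.06,0,-0.03],[-0.075,0,-0.05],[-0.09,0,-0.07]],"spin":[0,0,0,0,0]}' 25 >/dev/null
python3 - <<'E'
from h import *
where();e=cams.get_image("scene");a=cv2.resize(e["image"][150:310,340:500],None,fx=3.7,fy=3.7,interpolation=2);cv2.imwrite("pics/p6.png",a)
E
```

```text
t 18.3 world [0.5559 0.265  0.3041] board xy [0.0484 0.3143] tip z 0.1221 tool y deg 8.62 tilt [-0.002  0.003 -1.   ] F [ 2.59 -3.3  -0.97] w 0.273 q [-1.27  0.49  0.99  1.71 -0.44  1.18 -0.01]
t 18.8 world [0.5494 0.3032 0.3029] board xy [0.0457 0.3529] tip z 0.1209 tool y deg 8.66 tilt [-0.001  0.    -1.   ] F [ 1.21 -1.71 -1.25] w 0.267 q [-1.3   0.52  0.98  1.68 -0.46  1.19 -0.06]
t 19.3 world [0.5635 0.2105 0.3746] board xy [0.0506 0.2593] tip z 0.1926 tool y deg 8.5 tilt [-0.001  0.001 -1.   ] F [-0.24  1.03 -0.98] w 0.266 q [-1.26  0.4   1.06  1.67 -0.36  1.29  0.02]
```

View pics/p6.png

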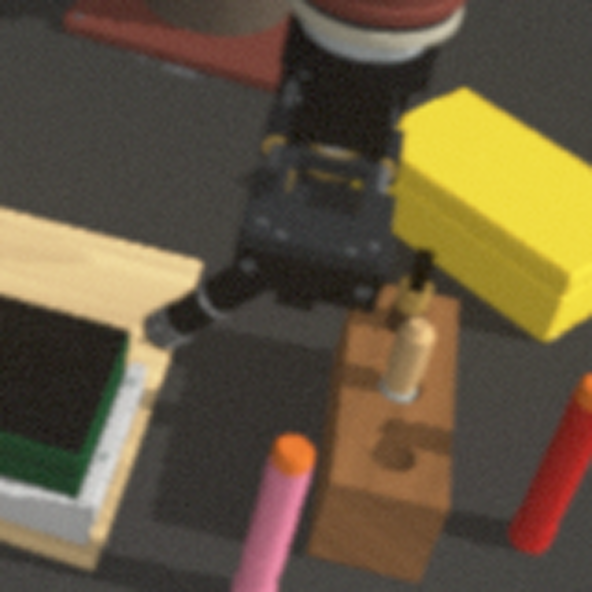

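The torch now slants, with its lens end at (163,333) pointing towards the box. I'll measure the angle.

```bash
python3 - <<'E'
from h import *
from scipy.optimize import least_squares
e=cams.get_image("scene");s=manip.read_state();m=R.from_quat(s["eef_rot"]).as_matrix()
g=s["tcp_pos"]+m@[0,0,.164]
ax=lambda t:-m[:,0]*np.sin(t)+m[:,2]*np.cos(t)   # grasp->lens, t from vertical
# lens end and mid ring band, body centreline pixels in the crop
lens=np.array([340+161/3.7,150+330/3.7])
r=least_squares(lambda v:(proj(e,g+v[1]*ax(v[0]))[0]-lens),[.8,.1]);print(np.degrees(r.x[0]),r.x[1],r.fun)
for t in (40,45,50,55):print(t,((proj(e,g+.111*ax(np.radians(t)))[0]-[340,150])*3.7).round(0))
print("grasp px",((proj(e,g)[0]-[340,150])*3.7).round(0))
for q in ("torch",):
  for c in("scene",):
    print([(round(x["conf"],2),((np.array(x["point"])-[340,150])*3.7).round()) for x in finder.pinpoint(c,q)])
E
```

```text
39.59974565398638 0.11074453653902089 [ 0.00000000e+00 -2.84217094e-14]
40 [160. 329.]
45 [150. 319.]
50 [141. 309.]
55 [133. 298.]
grasp px [300. 257.]
[(0.78, array([529., 538.])), (0.73, array([142., 332.])), (0.58, array([262., 606.])), (0.19, array([-608.,  281.]))]
```

```bash
python3 -m jog '{"fingers":[-1,-1,-1,-1,-1],"translation":[[0.015,0,0.02],[0.03,0,0.04],[0.05,0,0.05],[0.07,0,0.06],[0.09,0,0.07]],"spin":[0,0,0,0,0]}' 12 >/dev/null
python3 -m jog '{"fingers":[-1,-1,-1,-1,-1],"translation":[[0.003,0,0],[0.006,0,0],[0.009,0,0],[0.009,0,0],[0.009,0,0]],"spin":[0,0,0,0,0]}' >/dev/null
python3 -c "from h import *;where()"
python3 -m jog '{"fingers":[-1,-1,-1,-1,-1],"translation":[[-0.01,0,-0.02],[-0.02,0,-0.06],[-0.03,0,-0.1],[-0.03,0,-0.14],[-0.03,0,-0.14]],"spin":[0,0,0,0,0]}' 30 >/dev/null
python3 - <<'E'
from h import *
where();e=cams.get_image("scene")
s=manip.read_state();m=R.from_quat(s["eef_rot"]).as_matrix();g=s["tcp_pos"]+m@[0,0,.164]
ax=lambda t:-m[:,0]*np.sin(t)+m[:,2]*np.cos(t)
p=proj(e,g)[0];o=(p-[90,60]).astype(int);print(o)
a=cv2.resize(e["image"][o[1]:o[1]+120,o[0]:o[0]+130],None,fx=5,fy=5,interpolation=2);cv2.imwrite("pics/p7.png",a)
for t in (35,40,45,50,55):print(t,((proj(e,g+.111*ax(np.radians(t)))[0]-o)*5).round(0))
d=proj(e,[[.6,.0,.082]]);print("L nest calib",d)
E
```

```text
t 20.45 world [0.5488 0.3105 0.3037] board xy [0.0457 0.3603] tip z 0.1217 tool y deg 8.59 tilt [-0.001  0.002 -1.   ] F [ 0.91 -0.77 -0.06] w 0.269 q [-1.31  0.52  0.98  1.67 -0.46  1.19 -0.07]
t 20.95 world [0.5543 0.2802 0.4489] board xy [0.0482 0.3295] tip z 0.2669 tool y deg 8.54 tilt [ 0.002  0.008 -1.   ] F [ 0.31 -0.27 -1.61] w 0.265 q [-1.34  0.39  1.07  1.52 -0.35  1.43 -0.1 ]
[374 142]
35 [248. 429.]
40 [232. 415.]
45 [218. 400.]
50 [206. 384.]
55 [195. 368.]
L nest calib [[324.97405454 238.91529135]]
```

View pics/p7.png

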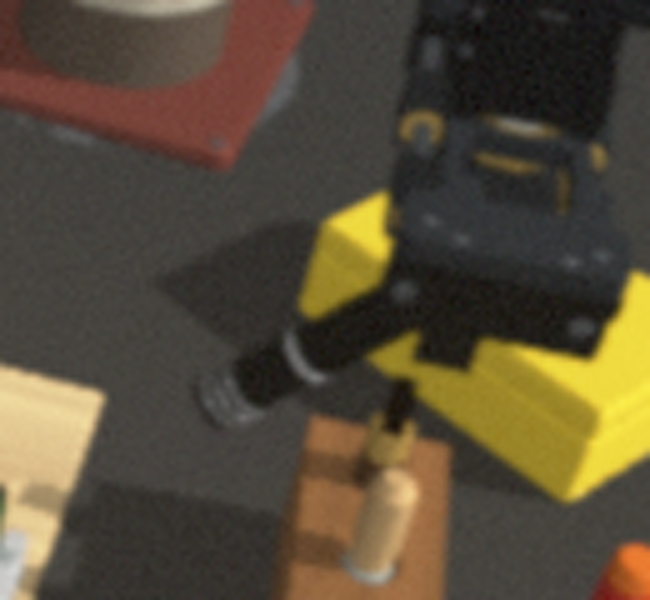

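```bash
python3 - <<'E'
from h import *
d=cams.get_image("top");e=cams.get_image("scene")
L=plane(d,[(248.9,138.6),(322.1,132.1),(251.4,179.6)],.082);u=L[0]-L[1];u/=np.linalg.norm(u);v=L[0]-L[2];v/=np.linalg.norm(v);print(L.round(4).tolist(),np.degrees(np.arctan2(u[1],u[0]))-90,np.degrees(np.arctan2(v[1],v[0])),"ctr",L[0]-.1*u-.06*v)
for n,c in(("top",d),("scene",e)):
    print(n,[(round(x["conf"],2),plane(c,x["point"],.082).round(4).tolist()) for x in finder.pinpoint(n,"box_top")][:3])
s=manip.read_state();m=R.from_quat(s["eef_rot"]).as_matrix();t=np.array([.605,.016,.082]);g=t+.211*(m[:,0]-m[:,2])*.7071
print("move",((g-m@[0,0,.164]-s["tcp_pos"])@m).round(4))
E
```

```text
[[0.6466, 0.1177, 0.082], [0.6689, -0.0771, 0.082], [0.5359, 0.1067, 0.082]] 6.535035732577583 5.693262710641704 ctr [0.59829106 0.01239848 0.082     ]
top [(0.72, [[0.5981, 0.0134, 0.082]]), (0.58, [[0.2258, 0.2981, 0.082]])]
scene [(0.91, [[0.6108, 0.0221, 0.082]])]
move [-0.1208  0.0125  0.0471]
```

```bash
python3 -m jog '{"fingers":[-1,-1,-1,-1,-1],"translation":[[-0.025,0.002,0],[-0.05,0.004,0.01],[-0.075,0.006,0.02],[-0.1,0.008,0.035],[-0.121,0.011,0.047]],"spin":[0,0,0,0,0]}' >/dev/null
python3 -m jog '{"fingers":[-1,-1,-1,-1,-1],"translation":[[0,0,0],[0,0,0],[0,0,0],[0,0,0],[0,0,0]],"spin":[0,0,0,0,0]}' >/dev/null
python3 - <<'E'
from h import *
where();e=cams.get_image("scene")
s=manip.read_state();m=R.from_quat(s["eef_rot"]).as_matrix();g=s["tcp_pos"]+m@[0,0,.164]
ax=lambda t:-m[:,0]*np.sin(t)+m[:,2]*np.cos(t)
o=np.array([230,150])
a=cv2.resize(e["image"][150:300,230:430],None,fx=4,fy=4,interpolation=2);cv2.imwrite("pics/p8.png",a)
for t in (40,45,50):
    l=g+.111*ax(np.radians(t));h=l+ax(np.radians(t))*((.082-l[2])/ax(np.radians(t))[2]);print(t,((proj(e,l)[0]-o)*4).round(0),"lens",l.round(4),"hit",h.round(4),"dist",np.linalg.norm(h-l))
print("lid ctr px",(proj(e,[.603,.016,.082])-o)*4)
E
```

```text
t 22.2 world [0.5818 0.1646 0.3965] board xy [0.0643 0.2118] tip z 0.2145 tool y deg 8.73 tilt [-0.001  0.001 -1.   ] F [-0.45 -0.42 -0.75] w 0.262 q [-1.18  0.39  1.08  1.63 -0.35  1.33  0.1 ]
40 [534. 324.] lens [0.5929 0.0936 0.1475] hit [0.6013 0.0391 0.082 ] dist 0.08562130020125043
45 [523. 313.] lens [0.5939 0.0865 0.1541] hit [0.6049 0.0151 0.082 ] dist 0.10205268903657934
50 [513. 301.] lens [0.5949 0.0801 0.1612] hit [ 0.6093 -0.0135  0.082 ] dist 0.12342764098034036
lid ctr px [[400.94776706 367.61455287]]
```

View pics/p8.png

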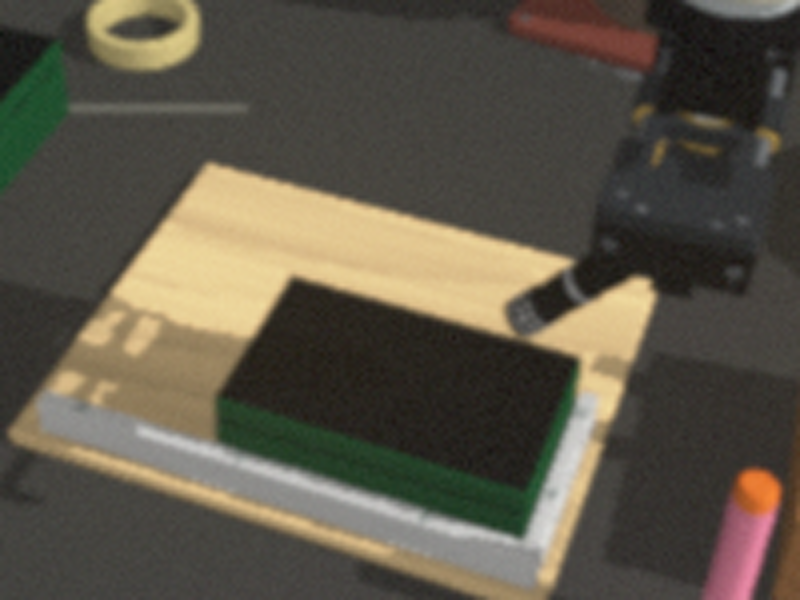

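The crop shows the torch slanting at the lid, with its lens at (518,318). The lid's corners put its middle at about (404,380), and the box is still tight in the fence corner. The lens sits close to the 45° prediction at (523,313), about 100 mm from the lid, so I'll hand in.

```bash
python3 -c "
from h import *
where();print(manip.hand_in());where()"
```

```text
t 22.25 world [0.5818 0.1644 0.3965] board xy [0.0643 0.2116] tip z 0.2145 tool y deg 8.71 tilt [-0.001  0.001 -1.   ] F [-0.09  0.54 -1.87] w 0.266 q [-1.18  0.39  1.08  1.63 -0.35  1.33  0.1 ]
the job is handed in; nothing more can be done
None
the job is handed in; nothing more can be done
```

The job is handed in at about 22 s. The box is home in the corner of its fences, and the torch is held slanted at the middle of its lid.

- **Box:** I pushed it against the far fence, then the left one, then pressed the far one again. Each push ended in a clear rise in force, between 15 and 22 N. The pictures taken after the pushes show no gap at either fence.
- **Torch:** I drew the black, orange-capped torch from the far bore. The hand cannot tilt, so I tipped the torch in the grip against the fixed edge of the tool block. The first try gave about 40°; a second, slightly deeper one gave about 45°.
- **Last check:** The slant is about 44–45°, with the lens about 100 mm from the lid. The beam should meet the lid near (0.605, 0.015) m, at about its middle. The grip is 30 N and was steady.
- **Where checks disagreed:** The two cameras place the lid's middle about 13 mm apart in x (0.598 and 0.611 m) and 9 mm apart in y, so I aimed between them. The angle is only good to about 3°.
- **Other things:** The burnisher, brush and pink torch look untouched in the last views. I did not measure the rest of the bench again.

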